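Clear the spent label-tape roll from the twin-spindle stand

TASK

The thin blue roll on the tape stand is used up: swing the yellow keeper bar round by its red knob, a quarter turn anticlockwise, to its stop, then slide the spent roll straight up off its spindle and drop it into the wire basket. Leave the keeper bar swung open for the next roll, leave the fat green roll seated on its spindle, and do not shift the red roll, jar, bottle or timer that stand around.

Things in the scene. Friction and masses are not known exactly. Their poses are not given: they have to be found in the camera images.
- stand: tape stand, bolted down: grey base plate 110 (x) by 240 (y) by 12 mm high with two aluminium spindles 20 mm across at y = +80 and y = -80 mm, their tips 78 mm above the bench; each roll sits on a black seat 32 mm across whose top is 30 mm above the bench; a dark 18 mm pillar at the centre carries the keeper bar. Origin: centre of the underside on the bench; z up
- spindle_a_tip (a point): top of the spindle at the stand's +y end, 78 mm above the bench
- spindle_b_tip (a point): top of the spindle at the stand's -y end, 78 mm above the bench
- keeper (a joint): angle of the yellow keeper bar (224 mm long, 14 wide, 8 high, its underside 81 mm above the bench, above both spindles) about the vertical axis of the pillar: near 0 it lies along the stand's y over both spindles and blocks the rolls; it grows anticlockwise seen from above to the stop at 1.571, where the bar lies along the stand's x and both spindles are free. It stays where it is left
- keeper_knob (a point): grip point on the keeper's upright red knob, 16 mm across, standing from 89 to 121 mm above the bench; the point is on its axis at 105 mm, 100 mm from the hinge axis. With the bar at 0 the knob is at the stand's -y end, at 1.571 on its +x side
- keeper_hinge (a point): point on the keeper's vertical hinge axis, at the centre of the stand, 81 mm above the bench
- spent_roll: the used-up roll, on one or the other spindle: brown cardboard core with a thin blue layer of tape, 38 mm outside, 26 mm bore, 25 mm high, about 25 g. Origin: centre of its underside; z along its bore, up at the start
- spent_roll_center (a point): centre of the spent roll, 12.5 mm above its origin
- full_roll: fat green roll of tape on the other spindle, 62 mm outside, 26 mm bore, 25 mm high. Origin: centre of its underside; leave it
- basket: open wire basket fixed on the bench, 180 (x) by 160 (y) by 80 mm high, walls and floor 4 mm. Origin: centre of the underside. Another old core (white, loose, 38 mm across) already lies in it and may shift
- spare_roll: bystander: fat red roll of tape lying flat on the bench, 62 mm across, 25 mm high; origin at the centre of its underside
- jar: bystander: clear jar with a purple lid, 72 mm across, 85 mm high; origin at the centre of its underside
- wash_bottle: bystander: green bottle with a light green cap, 60 mm across, 160 mm high; origin at the centre of its underside
- timer: bystander: black timer 65 by 65 by 18 mm on the bench; origin at the centre of its underside

How it is judged:
By the outcome, as a careful person would: the job done as asked, in the order asked, and still so for the second after the job is handed in, with the robot touching nothing.
It also fails if it takes over 50 s, if anything falls off the work surface, if the arm or the gripper's body presses on something with over 40 N, if the wrist force passes 120 N, or if a joint passes its speed limit or range.

ROBOT

A 6-joint arm with a two-finger parallel gripper is mounted at the origin on the work surface. World frame = base frame: x ahead of the robot, y to its left, z up, the work surface at z = 0. Lengths are in mm, angles in rad, forces in N, time in s.
With the tool pointing down it reaches from about 400 to 825 mm from the base axis. Payload 7 kg.
Tool frame: the origin (TCP) lies at the very end of the fingers, on their centre line; the grasp point (between the pads) lies 19 mm behind it; z points along the fingers, y is the line along which they close (so a half turn about z gives the same grasp; the last joint's range is limited). The gripper opens to 88 mm and grips with 3 to 60 N. Pads are 19 mm wide; open, the fingers measure 130 mm over their backs; the gripper's body (78 mm by 193 mm) begins 47 mm behind the grasp point.
Start: joints at [1.478, 0.359, 0.012, 0, -1.224, -0.288], TCP at [250.879, 626.622, 226.561] pointing down, gripper open.
Joint ranges: [-3.07, 3.07], [-1.43, 2.12], [-1.02, 1.25], [-3.03, 1.67], [-3.05, -0], [-3.03, 3.03]. Speed limits (rad/s): [2.39, 2.39, 3.01, 3.14, 3.14, 3.14].

INTERFACE

Orientations are given as a unit quaternion [x, y, z, w].
In Python, from plant import bot gives the robot as it stands. Calls block until the motion is done:
- bot.move_ptp(position, orientation): joint-space move of the TCP to a pose.
- bot.line_to(position, velocity=150, ori=None): straight line of the TCP; ori=None keeps the orientation; velocity is the mean speed in mm/s.
- bot.move_joints(angles): joint-space move.
- bot.move_gripper(opening, force=None): finger opening in mm; force is the grip in N (None keeps the last); returns when the fingers have stopped.
- bot.pause(seconds).
- bot.solve_ik(position, orientation): joint angles nearest the present ones, or None.
- bot.read_state(): the state.
- bot.camera(name): name is "scene" or "top" or "wrist"; returns the picture (400x640x3 uint8, red, green, blue); there is no depth.
- bot.get_calibration(name): a dict with "fx", "fy", "cx", "cy" (pixels), "distortion" ([k1, k2, p1, p2, k3] as OpenCV has them; the pictures are not rectified), "view" (4x4, takes a point from world to camera coordinates); the wrist camera has in their place "T_tool_cam" (4x4, takes a point from camera to tool coordinates, whose origin is the TCP and whose axes are the flange's). Camera axes: x right, y up, looking along -z (the intrinsics and any distortion apply to the point x, -y, -z); pixel columns grow to the right and rows downward; lengths in mm; the calibration is good to about 2 mm. A picture is of the moment at which its call begins: read the wrist's pose just before it. get_calibration takes no time and is no camera call.
A pose or a line that the arm cannot do raises bot.Unreachable and nothing moves.
- bot.close_job(): hands the job in; it is judged then, once.
The state is a dict: "t": time; "joint_pos": joint angles; "qvel": joint speeds; "tau": joint torques, N m; "tcp_pos": TCP position; "eef_rot": TCP orientation; "contact_force": force on the tool from outside, world axes, zero at the start; "moment": the same for the moment, N m; "width": finger opening in mm; "finger_force": force on a finger pad.
Only numpy, scipy, OpenCV 4.12 (cv2) and the standard library are available. Lean on these libraries where they do the work, as an engineer would, in place of code of your own. Each camera call takes 0.05 s, during which the arm holds its last target. There are 200 camera calls.

## Working session

There is one attempt and no reset: what is moved stays moved. The work goes in short steps, each a Python script; the robot and the scene stay as the last script left them, time stands still between calls to the robot, and variables do not carry over. Pictures are saved under pics/ and viewed, at most 10 in all, crops included, and the job is handed in when it is done.

```bash
ls; mkdir -p pics; python3 - <<'E'
from plant import bot
import cv2,numpy as np
for n in("scene","top"):
    cv2.imwrite(f"pics/{n}0.png",bot.camera(n)[:,:,::-1]); c=bot.get_calibration(n); print(n,{k:np.round(v,4).tolist() for k,v in c.items()})
print(bot.get_calibration("wrist")); print(bot.read_state())
E
```

```text
pics
scene {'fx': 364.4132, 'fy': 364.4132, 'cx': 321.8789, 'cy': 195.9419, 'distortion': [-0.0031, 0.0, 0.0, 0.0, 0.0], 'view': [[-0.6231, 0.7817, -0.0239, 392.2546], [-0.444, -0.3284, 0.8337, 190.7734], [0.6439, 0.5301, 0.5518, -1629.1224], [0.0, 0.0, 0.0, 1.0]]}
top {'fx': 473.2685, 'fy': 473.2685, 'cx': 313.8072, 'cy': 202.9463, 'distortion': [-0.0778, 0.0, 0.0, 0.0, 0.0], 'view': [[-0.002, -1.0, -0.005, -2.3541], [0.9725, -0.0031, 0.2328, -642.3008], [-0.2328, -0.0044, 0.9725, -1358.5196], [0.0, 0.0, 0.0, 1.0]]}
{'fx': 342.47943535334565, 'fy': 342.47943535334565, 'cx': 320.0611098112509, 'cy': 196.92413992944464, 'distortion': array([-0.05321708,  0.        ,  0.        ,  0.        ,  0.        ]), 'T_tool_cam': array([[-2.38297054e-04,  9.55663454e-01,  2.94461043e-01,
         8.02065378e+01],
       [ 9.99999922e-01,  1.34550094e-04,  3.72587240e-04,
         3.32768637e-01],
       [ 3.16448248e-04,  2.94461109e-01, -9.55663411e-01,
        -1.58495173e+02],
       [ 0.00000000e+00,  0.00000000e+00,  0.00000000e+00,
         1.00000000e+00]])}
{'t': 0.1, 'joint_pos': array([ 1.47809125e+00,  3.59306089e-01,  1.11774561e-02, -3.07398004e-04,
       -1.22412390e+00, -2.88106023e-01]), 'qvel': array([-0.0001496 , -0.00070776,  0.00364369,  0.00030995, -0.00237167,
       -0.00045185]), 'tau': array([-4.99848138e-04, -5.84165275e+01,  2.93749988e+01,  7.01554075e+00,
        1.01995678e-02, -4.62542789e-05]), 'tcp_pos': array([250.7393568 , 626.23427588, 225.73426934]), 'eef_rot': array([ 9.81917387e-01, -1.89308461e-01, -7.28051611e-05,  7.38726888e-04]), 'contact_force': array([ 0.98974789, -0.24765108,  0.55760409]), 'moment': array([-0.01771146, -0.0068484 ,  0.05574623]), 'finger_force': 0.0, 'width': 87.53954490742538}
```

View pics/top0.png

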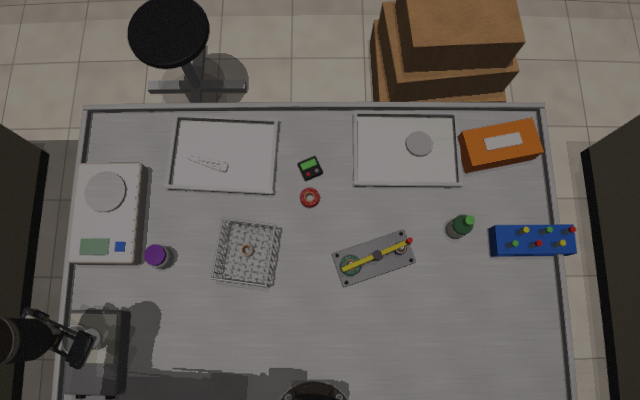

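View pics/scene0.png

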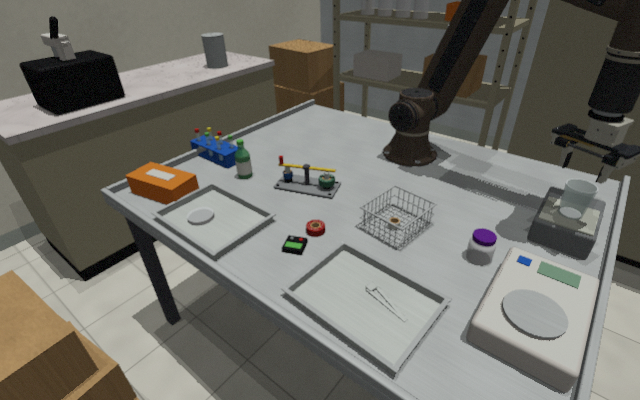

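The top view shows the stand centre at about (376,258), the red knob at (408,241), and the spent roll at the right (-y) end at about (403,248). The green roll is at (350,264), the basket at (247,253) and the bottle at (461,227). The scene view agrees: knob (281,160), blue roll (288,174), green roll (326,181).

```bash
cat > h.py <<'E'
from plant import bot
import cv2,numpy as np
from scipy.spatial.transform import Rotation as R
def cam2world(n,st=None):
    c=bot.get_calibration(n)
    if n!="wrist": return np.linalg.inv(c["view"])
    T=np.eye(4);T[:3,:3]=R.from_quat(st["eef_rot"]).as_matrix();T[:3,3]=st["tcp_pos"]
    return T@c["T_tool_cam"]
def ray(n,px,T):
    c=bot.get_calibration(n);K=np.array([[c["fx"],0,c["cx"]],[0,c["fy"],c["cy"]],[0,0,1]])
    u=cv2.undistortPoints(np.array([[px]],float),K,np.array(c["distortion"],float))[0,0]
    d=T[:3,:3]@np.array([u[0],-u[1],-1]); return T[:3,3],d/np.linalg.norm(d)
def onplane(r,z): o,d=r; return o+d*(z-o[2])/d[2]
def meet(*rs):
    A=sum(np.eye(3)-np.outer(d,d) for o,d in rs); b=sum((np.eye(3)-np.outer(d,d))@o for o,d in rs)
    p=np.linalg.solve(A,b); return p,[np.linalg.norm(np.cross(p-o,d)).round(1) for o,d in rs]
def down(yaw): # tool z down, tool x (wrist-camera side) at world yaw
    c,s=np.cos(yaw),np.sin(yaw); return R.from_matrix(np.array([[c,s,0],[s,-c,0],[0,0,-1]])).as_quat()
def shot(n,name=None):
    st=bot.read_state(); im=bot.camera(n)
    if name: cv2.imwrite(f"pics/{name}.png",im[:,:,::-1])
    return im,cam2world(n,st)
HSV=dict(red=[(0,130,60),(8,255,255)],yellow=[(22,130,70),(33,255,255)],blue=[(100,90,30),(125,255,255)],green=[(45,80,30),(85,255,255)])
def blobs(im,col,amin=6):
    h=cv2.cvtColor(im,cv2.COLOR_RGB2HSV);m=cv2.inRange(h,*map(np.array,HSV[col]))
    if col=="red": m|=cv2.inRange(h,np.array((172,130,60)),np.array((180,255,255)))
    n,l,s,c=cv2.connectedComponentsWithStats(m)
    return [(c[i].round(1).tolist(),s[i].tolist()) for i in range(1,n) if s[i,4]>=amin]
E
python3 - <<'E'
from h import *
t=cam2world("top");s=cam2world("scene")
r=lambda n,p:ray(n,p,t if n=="top" else s)
for nm,p,q in[("knob",(408,241),(281,160)),("hinge top",(376.5,256),(307,168)),("bottlecap",(469,219),(240,143)),("spare",(310,198),(316,228))]:
    p,e=meet(r("top",p),r("scene",q));print(nm,p.round(),e)
for nm,px,z in[("bottle base",(457,233),0),("c1",(332,254),12),("c2",(401,231),12),("c3",(416,261),12),("c4",(342,287),12),("b1",(222,219),80),("b2",(281,223),80),("b3",(272,288),80),("b4",(212,280),80),("timer",(310,168),18)]:
    print(nm,onplane(r("top",px),z).round())
E
```

```text
knob [ 521. -280.  102.] [np.float64(1.2), np.float64(1.2)]
hinge top [ 480. -189.   79.] [np.float64(0.0), np.float64(0.0)]
bottlecap [ 575. -448.  148.] [np.float64(1.9), np.float64(1.9)]
spare [674.   9.   9.] [np.float64(1.3), np.float64(1.3)]
bottle base [ 561. -457.    0.]
c1 [495. -60.  12.]
c2 [ 566. -277.   12.]
c3 [ 472. -319.   12.]
c4 [394. -89.  12.]
b1 [592. 272.  80.]
b2 [580.  94.  80.]
b3 [387. 118.  80.]
b4 [410. 294.  80.]
timer [772.   8.  18.]
```

```bash
python3 - <<'E'
from h import *
import json
q=down(-2.83); ey=np.array([-.31,.95])
for i,d in enumerate((-70,50)):
    p=np.r_[np.array([495,-190])+ey*d,250]
    bot.move_ptp(p,q) if i==0 else bot.line_to(p,250)
    bot.pause(.3)
    im,T=shot("wrist",f"w{i}"); np.save(f"T{i}.npy",T)
    print(bot.read_state()["tcp_pos"],bot.read_state()["t"])
    for c in("red","yellow","blue"): print(c,blobs(im,c,30))
cv2.imwrite("pics/w01.png",np.vstack([cv2.imread("pics/w0.png")[60:360],cv2.imread("pics/w1.png")[60:360]]))
E
```

```text
[ 516.76205424 -256.37226788  249.98985889] 3.675
red [([294.0, 180.9], [285, 169, 19, 25, 343])]
yellow [([463.8, 161.1], [414, 152, 102, 20, 1404]), ([344.4, 170.7], [299, 161, 88, 21, 1145]), ([285.6, 172.6], [284, 169, 6, 11, 32])]
blue [([36.5, 89.2], [0, 34, 81, 106, 6766]), ([316.7, 147.7], [299, 141, 36, 26, 154])]
[ 479.51902969 -143.03964868  249.71066954] 4.6583
red [([164.5, 181.5], [150, 170, 30, 24, 457]), ([382.3, 325.5], [362, 313, 45, 32, 792])]
yellow [([340.5, 161.7], [288, 151, 105, 23, 1478]), ([219.5, 171.9], [175, 162, 87, 21, 1114])]
blue [([215.0, 150.6], [188, 142, 39, 23, 267])]
```

View pics/w01.png

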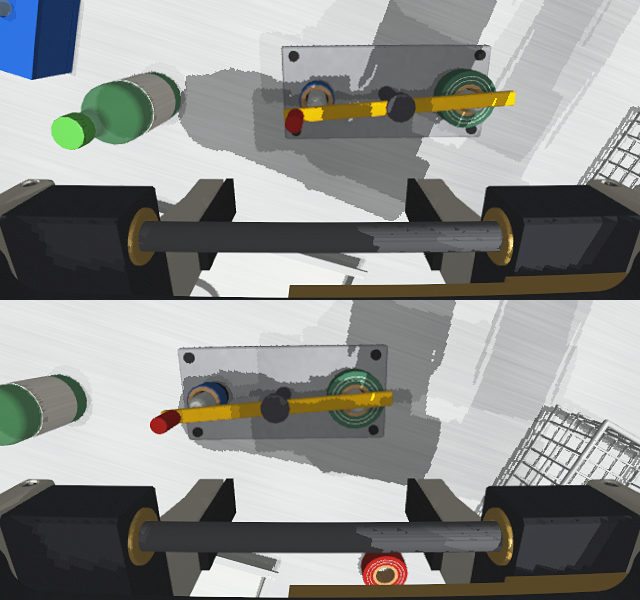

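The wrist pair shows the knob blob at (294,181)/(164.5,181.5) and the hinge cap at (401,168)/(275,168). The plate holes are at (294,116)/(189,117) and (471,189)/(373,189). The blue roll is at the knob end, partly under the bar.

```bash
python3 - <<'E'
from h import *
T=[np.load(f"T{i}.npy") for i in(0,1)]
def tri(nm,a,b):
    p,e=meet(ray("wrist",a,T[0]),ray("wrist",b,T[1]));print(nm,p.round(1),e);return p
k=tri("knob",(294.5,180.9),(164.5,181.5)); h=tri("cap",(401,167.5),(275,168))
tri("holeTL",(294,116),(189,117)); tri("holeBR",(471,189),(373,189))
C=[[onplane(ray("wrist",p,t),12) for p in P] for t,P in zip(T,[[(282,107),(490,105),(481,196),(285,198)],[(179,108),(387,106),(386,196),(180,198)]])]
for c in C: print("plate",np.round([x[:2] for x in c],1).tolist(),np.mean(c,0).round(1),"len",np.linalg.norm(c[0]-c[1]).round(),"yaw",[round(float(np.arctan2(-(v:=c[a]-c[b])[0],v[1])),3) for a,b in((1,0),(2,3))])
d=k-h; print("r",np.hypot(*d[:2]),"bar ang",np.arctan2(d[0],-d[1]))
E
```

```text
knob [ 521.4 -279.6  108.1] [np.float64(0.3), np.float64(0.3)]
cap [ 482.5 -187.3   91.4] [np.float64(0.2), np.float64(0.2)]
holeTL [ 474.5 -301.2   14.5] [np.float64(0.3), np.float64(0.3)]
holeBR [490.8 -73.3  14. ] [np.float64(0.4), np.float64(0.4)]
plate [[469.6, -316.9], [393.9, -93.3], [495.7, -56.3], [571.6, -283.7]] [ 482.7 -187.6   12. ] len 236.0 yaw [0.327, 0.322]
plate [[468.2, -315.2], [394.9, -91.5], [494.3, -54.8], [573.4, -293.3]] [ 482.7 -188.7   12. ] len 235.0 yaw [0.317, 0.32]
r 100.13712600309137 bar ang 0.39855183777557623
```

```bash
python3 - <<'E'
from h import *
H=np.array([482.5,-187.6]); 
P=lambda a,z,r=100:np.r_[H+r*np.array([np.sin(a),-np.cos(a)]),z]
Q=lambda a:down(a-np.pi/2)
print([None if (j:=bot.solve_ik(P(a,94),Q(a))) is None else j.round(2).tolist() for a in(.4,1.2,1.92)])
bot.move_ptp(P(.399,150),Q(.399)); bot.move_gripper(40)
bot.line_to(P(.399,94),120); bot.move_gripper(8,force=12)
s=bot.read_state();print(s["t"],s["width"],s["finger_force"],s["contact_force"],s["tcp_pos"])
for a in np.linspace(.399,1.905,12)[1:]:
    bot.line_to(P(a,94),90,Q(a)); s=bot.read_state(); print(round(a,2),s["tcp_pos"].round(1),s["contact_force"].round(1),round(s["width"],1))
for a in (1.93,1.95):
    if np.linalg.norm(bot.read_state()["contact_force"])>15: break
    bot.line_to(P(a,94),30,Q(a)); s=bot.read_state(); print(a,s["contact_force"].round(1),round(s["width"],1))
bot.move_gripper(40); s=bot.read_state();print(s["t"],s["contact_force"].round(1))
bot.line_to(P(a,250),150)
E
```

```text
[[-0.16, 0.34, -0.35, 0.0, -0.88, 0.56], [-0.06, 0.38, -0.29, 0.0, -0.91, 1.26], [0.07, 0.35, -0.33, 0.0, -0.89, 1.85]]
8.4333 15.876891580769527 12.000302374362946 [0.08048448 0.42490915 2.7368035 ] [ 521.56224151 -279.81697339   94.44218137]
0.54 [ 534.1 -273.5   94.4] [-0.4  0.4  5. ] 15.6
0.67 [ 545.2 -265.9   94.4] [1.6 1.  4.2] 15.6
0.81 [ 555.3 -256.7   94.4] [0.8 0.1 5.9] 15.7
0.95 [ 564.  -246.1   94.4] [-0.1 -0.7  5.3] 15.8
1.08 [ 571.3 -234.5   94.4] [0.7 0.4 5.2] 15.5
1.22 [ 576.9 -222.    94.4] [1.2 0.  5.1] 15.7
1.36 [ 580.8 -208.8   94.4] [2.6 0.1 4.9] 15.5
1.49 [ 582.8 -195.3   94.4] [1.7 0.6 5.2] 15.6
1.63 [ 582.9 -181.6   94.4] [3.6 0.9 5.1] 15.6
1.77 [ 581.3 -168.    94.4] [3.  0.6 5.3] 15.6
1.9 [ 577.8 -155.5   94.4] [ 3.6 -2.1  4.2] 15.4
1.93 [  8.5 -13.5  -0.1] 15.9
12.6417 [-0.3 -0.5 -0.9]
```

```bash
python3 - <<'E'
from h import *
y=-1.25;q=down(y);ex=np.array([np.cos(y),np.sin(y)]);ey=np.array([np.sin(y),-np.cos(y)])
for i,d in enumerate((50,-50)):
    p=np.r_[np.array([507.8,-263.5])-25*ex+ey*d,220]
    bot.move_ptp(p,q) if i==0 else bot.line_to(p,250)
    bot.pause(.3)
    im,T=shot("wrist",f"v{i}"); np.save(f"V{i}.npy",T)
    print(bot.read_state()["tcp_pos"],bot.read_state()["t"])
    for c in("red","yellow","blue"): print(c,blobs(im,c,30))
cv2.imwrite("pics/v01.png",np.hstack([cv2.resize(cv2.imread(f"pics/v{i}.png")[30:250,a:a+200],None,fx=2,fy=2,interpolation=cv2.INTER_CUBIC) for i,a in((0,160),(1,280))]))
E
```

```text
[ 452.6170755  -255.38176548  219.94317707] 15.45
red [([157.6, 242.0], [148, 237, 19, 9, 121]), ([90.6, 327.1], [76, 310, 27, 24, 178])]
yellow [([204.3, 240.4], [148, 235, 106, 16, 899]), ([324.3, 242.4], [279, 236, 108, 15, 1253])]
blue [([273.8, 143.2], [248, 130, 41, 42, 250])]
[ 546.95746202 -224.28109543  220.4390037 ] 16.35
red []
yellow [([440.4, 240.8], [387, 235, 105, 16, 1104]), ([318.0, 242.8], [254, 236, 107, 15, 1209])]
blue [([364.1, 141.6], [351, 131, 40, 39, 228])]
```

View pics/v01.png

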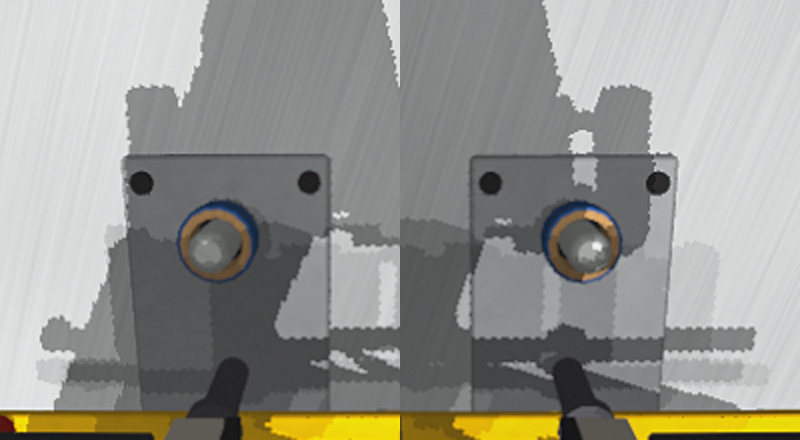

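The bar is now clear across the bottom of both views. The spent roll's brown ring is at about (267.5,151.5) in view 0 and (372,152) in view 1. The spindle tip is at about (263.5,156.5) and (376,156).

```bash
python3 - <<'E'
from h import *
T=[np.load(f"V{i}.npy") for i in(0,1)];c=[];
for i,a in((0,(235,120)),(1,(340,120))):
    im=cv2.imread(f"pics/v{i}.png")[a[1]:a[1]+65,a[0]:a[0]+70]
    h=cv2.cvtColor(im,cv2.COLOR_BGR2HSV); m=cv2.inRange(h,np.array((5,90,60)),np.array((20,255,255)))
    m=cv2.morphologyEx(m,cv2.MORPH_OPEN,np.ones((2,2)))
    e=cv2.fitEllipse(cv2.convexHull(cv2.findNonZero(m))); c.append(np.add(e[0],a)); print(c[-1],e[1])
for nm,a,b in(("roll top",*c),("spindle tip",(263.5,156.5),(376,156))):
    p,e=meet(ray("wrist",a,T[0]),ray("wrist",b,T[1]));print(nm,p.round(1),e)
print("roll on z55",[onplane(ray("wrist",a,t),55).round(1) for a,t in zip(c,T)])
E
```

```text
[268.29948044 153.01541519] (33.45583724975586, 34.75904083251953)
[372.62580109 153.08306885] (33.323116302490234, 34.72789764404297)
roll top [ 507.2 -263.1   55.6] [np.float64(0.1), np.float64(0.1)]
spindle tip [ 508.3 -264.2   80. ] [np.float64(0.3), np.float64(0.3)]
roll on z55 [array([ 507.2, -262.9,   55. ]), array([ 507.1, -263.1,   55. ])]
```

```bash
python3 - <<'E'
from h import *
T=cam2world("top"); core=onplane(ray("top",(248,250),T),20); print("core",core.round())
x,y=507.2,-263.1; q=down(-1.25)
bot.line_to([x,y,150],200); bot.move_gripper(65); bot.line_to([x,y,90],120); bot.line_to([x,y,24],60)
s=bot.read_state(); print(s["t"],s["tcp_pos"].round(1),s["contact_force"].round(1))
bot.move_gripper(30,force=15); s=bot.read_state(); print("grip",s["width"],s["finger_force"],s["contact_force"].round(1))
bot.line_to([x,y,95],70); s=bot.read_state(); print("up",s["width"],s["contact_force"].round(1))
bot.line_to([x,y,220],200); s=bot.read_state(); print("lift",s["t"],s["width"],s["finger_force"])
shot("top","top1");shot("scene","scene1")
cv2.imwrite("pics/m1.png",np.hstack([cv2.resize(cv2.imread("pics/top1.png")[180:310,200:330],(390,390)),cv2.resize(cv2.imread("pics/scene1.png")[90:220,230:360],(390,390))]))
E
```

```text
core [507. 200.  20.]
19.5167 [ 507.5 -263.2   24.4] [ 0.5  0.  -0.2]
grip 38.05516505441625 15.00018849503249 [0.3 0.  1. ]
up 37.9599751101331 [ 0.8 -0.   0.3]
lift 22.0167 37.98900512186652 15.000097788870335
```

View pics/m1.png

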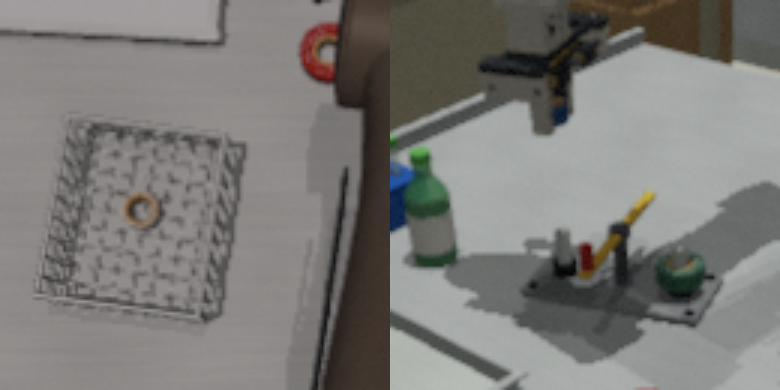

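The blue roll is held between the fingers in the scene view, with its spindle bare, the bar open and the green roll still seated. In the basket, the old core sits at top pixel (247,250), so I'll drop 50 mm nearer the robot.

```bash
python3 - <<'E'
from h import *
q=down(-.12)
bot.move_ptp([457,200,220],q); s=bot.read_state(); print(s["t"],s["width"],s["finger_force"],s["joint_pos"].round(2))
bot.line_to([457,200,45],130); s=bot.read_state(); print(s["contact_force"].round(1),s["width"])
bot.move_gripper(58); bot.pause(.3); s=bot.read_state(); print(s["contact_force"].round(1),s["width"])
bot.line_to([457,200,250],150); bot.move_ptp([420,420,300],down(0)); bot.pause(.5)
print(bot.read_state()["t"])
shot("top","top2");shot("scene","scene2")
cv2.imwrite("pics/m2.png",np.hstack([cv2.resize(cv2.imread("pics/top2.png")[150:300,200:430],(460,300)),cv2.resize(cv2.imread("pics/scene2.png")[130:280,220:380],(320,300))]))
E
```

```text
23.8167 38.258464223557056 14.999897028319538 [ 0.81  0.07 -0.38  0.   -1.12  0.64]
[ 0.5  0.  -0.1] 38.11033724011035
[0.1 0.3 0.5] 57.87723351780232
29.1417
```

View pics/m2.png

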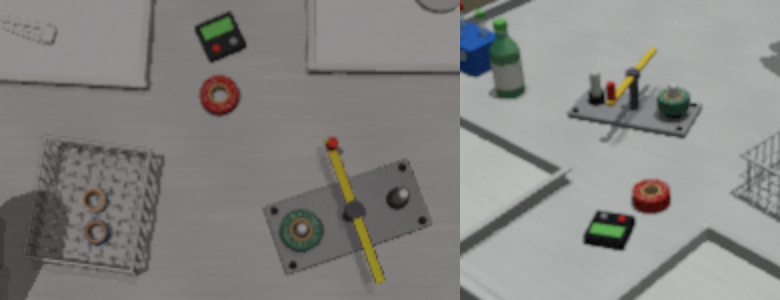

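The spent roll lies in the basket at crop (95,232), beside the old core. The bar lies across the stand with the knob at (333,144), and the green roll and the bystanders are in place.

```bash
python3 - <<'E'
from h import *
im,T=shot("top")
k=[c for c,s in blobs(im,"red") if 355<c[0]<380 and 210<c[1]<235][0]
p=onplane(ray("top",k,T),108); d=p[:2]-[482.5,-187.6]; a=np.arctan2(d[0],-d[1])-.322
print(p.round(),np.hypot(*d),"keeper",a)
if a>1.5: bot.close_job(); print("closed",bot.read_state()["t"])
E
```

```text
[ 579. -157.  108.] 101.53577391648969 keeper 1.5553028970480172
the job is handed in; nothing more can be done
the job is handed in; nothing more can be done
```

The job is handed in after about 29 s: the keeper bar is swung open to its stop (measured 1.555 rad), the spent blue roll is in the wire basket, the green roll is still on its spindle, and the last pictures showed nothing else moved.

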